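# Press the last fret of a fingerboard and hold the press down

### The job

Take the ebony fingerboard off its cork-faced block and lay it on the fret press, on the cork rest and the anvil, with the brass fret squarely under the brass caul, and let go of it. Then pull the spring-return lever over by its red grip to the red mark without forcing it past, and keep holding it there while the glue sets: the job finishes with the robot still holding the lever on the mark. Leave the other things on the bench where they are.

Things in the scene. Friction and masses are not known exactly. Their poses are not given: they have to be found in the camera images.
- press: dark cast-iron C-frame rack press on a plywood board 382 x 120 x 18 mm, fixed. Origin on the bench below the ram's axis. Own -x points out of the open throat, where the board is fed in (roughly robot +y); y along the lever's axle, lever on the +y side; z up. Head, 62 mm wide, overhangs from x = -41 mm back, z 148 to 238 mm; column behind x = 41; ram top at z = 290 at most
- anvil (a point): centre of the steel anvil's top face, 50 (x) x 70 (y) mm, 60 mm above the bench, right below the caul's centre; axes as the press: -x out of the throat
- caul: brass pressing bar under the ram, 16 (press x) x 56 (press y) x 14 mm high; origin at the centre of its lower face. Lever at rest: 25 mm above the anvil; it comes down 16 mm per rad of lever travel and meets the brass fret of a board lying on the anvil at about 0.81 rad
- lever (a joint): angle of the spring-return lever, rad: 0 at rest (70 degrees above level, leaning out over the throat), growing as it is pulled over towards press -x and down; 0.95 on the red mark (15.6 degrees above level); stop at 1.3. Spring: about 2.5 N at the grip to start, 9 N on the mark, 4 to 8 N more once the caul presses the fret in. Let go, it springs back to 0
- handle: the lever: steel bar, 11 mm thick, through a hub on the axle, in the upright plane y = 68 mm of the press, 35 mm of bar beyond the hub. A red round grip that turns freely on its spindle sticks out sideways from its outer end, along the axle's direction (press +y). Origin on the axle in the bar's plane; axes turn with the lever, those of the press at rest
- lever_pivot (a point): point on the axle in the plane of the bar: x = 30, y = 68, z = 190 mm in the press frame. At lever angle q the grip's middle is at x = 30 - 150 cos(1.222 - q), y = 110, z = 190 + 150 sin(1.222 - q) mm in the press frame
- red_mark (a point): red line on the aluminium quadrant plate behind the bar, 80 mm from the axle; when the bar covers it, seen along the axle, the lever is on the mark (0.95 rad)
- fingerboard: black ebony fingerboard 220 x 42 x 8 mm, about 110 g, face up on the block. Origin at the centre of its underside, x along its length, z up. Thin silvery frets all along, under 1 mm proud; one brass fret stands 4 mm proud, not yet pressed in, at x = +90 mm, 20 mm from the +x end. The +x end goes into the press first (towards press +x) and points roughly that way at the start
- brass_fret (a point): middle of the brass fret's top as it stands at the start: x = +90 mm, 12 mm above the board's underside; fret 3 mm wide, 44 mm long across the board; axes as the board
- grip_spot (a point): good place to take the board across its width: x = -35 mm on its centre line, 4 mm above its underside; 125 mm from the brass fret
- block: wooden block with a cork face on which the board lies at the start, 150 x 30 mm, 24 mm high, fixed; narrower than the board, so the fingers find room along its sides. Origin under its centre
- glue_bottle: small white bottle with a red cap, 38 mm across, 85 mm high; bystander
- varnish_jar: amber glass jar, 56 mm across, 62 mm high; bystander
- hammer: small fretting hammer lying on the bench; bystander
- sanding_block: cork and wood sanding block 110 x 55 x 34 mm; bystander
- feed_rest (a point): centre of the cork top of the narrow wooden in-feed rest, 34 (x) x 30 (y) mm, level with the anvil's top, 190 mm out from the anvil's centre along press -x; between rest and anvil nothing stands within 18 mm below that level
- fret (a joint): how far the brass fret is pushed down into its slot, m: 0 at the start, 0.0025 fully seated; pushing it in takes 10 to 40 N and the slot is a little springy
- grip (a point): middle of the red revolving grip, a cylinder 22 mm thick, 60 mm long (y = 80 to 140 mm in the press frame), lying level, parallel to the axle, 150 mm from it; about 331 mm above the bench at rest, 230 mm on the mark. Can be pinched from above with the fingers closing along press x; it then turns as the lever swings
Things that resemble listed ones, but are neither listed nor needed, are in the scene too. Of the things like the fingerboard, leave any that is pink or white; of the rest the larger one is meant.

How it is judged (in metres and radians):
On the way:
1. the fingerboard lies on the anvil and rest with the brass fret under the caul, let go of, the lever still up (x of brass_fret in the frame of anvil between -0.006 and 0.006 m and y of brass_fret in the frame of anvil between -0.008 and 0.008 m and z of brass_fret in the frame of anvil between 0.008 and 0.015 m and angle between the x axis of fingerboard and the x axis of press, either way round below 0.1 rad and contact force between the fingers and fingerboard below 0.3 N and value of joint lever below 0.3 rad), for 0.2 s.
At the end, for the whole second after the job is handed in: The fingers hold the lever (over 3 N) at 0.88 to 1.02 rad (mark 0.95); the caul bears on the fingerboard's fret (over 1 N), pushed in over 0.4 mm; fret within 6 mm along the feed and 8 mm across of the caul's middle, board square within 0.1 rad, not touched by the fingers (value of joint lever between 0.88 and 1.02 rad and contact force between the fingers and handle above 3 N and contact force between caul and fingerboard above 1 N and value of joint fret above 0.0004 m and contact force between the fingers and fingerboard below 0.3 N and x of brass_fret in the frame of anvil between -0.006 and 0.006 m and y of brass_fret in the frame of anvil between -0.008 and 0.008 m and angle between the x axis of fingerboard and the x axis of press, either way round below 0.1 rad); the arm keeps its last pose, push and grip.
It fails at once if the lever is forced well past the mark (over 1.12 rad) (value of joint lever above 1.12 rad).
It fails at once if a bystander is moved by more than 25 mm (distance of any of glue_bottle, varnish_jar, hammer, sanding_block from where it was at the start of the episode above 0.025 m).
It also fails if it takes over 58 s, if anything falls off the work surface, if the arm or the gripper's body presses on something with over 40 N, if the wrist force passes 120 N, or if a joint passes its speed limit or range.

### The arm

A 6-joint arm with a two-finger parallel gripper is mounted at the origin on the work surface. World frame = base frame: x ahead of the robot, y to its left, z up, the work surface at z = 0. Lengths are in mm, angles in rad, forces in N, time in s.
With the tool pointing down it reaches from about 225 to 875 mm from the base axis. Payload 3.4 kg.
Tool frame: the origin (TCP) lies at the very end of the fingers, on their centre line; the grasp point (between the pads) lies 19 mm behind it; z points along the fingers, y is the line along which they close (so a half turn about z gives the same grasp; the last joint's range is limited). The gripper opens to 85 mm and grips with 20 to 120 N. Pads are 22 mm wide; open, the fingers measure 114 mm over their backs; the gripper's body (76 mm by 85 mm) begins 54 mm behind the grasp point. The pads swing forward as they close: fully open they stand 13 mm farther back than shut.
Start: joints at [-1.226, 0.276, 1.505, -0, 1.361, -0.121], TCP at [258.26, -513.778, 203.628] pointing down, gripper open.
Joint ranges: [-2.89, 2.89], [-0.75, 2.08], [0.22, 2.7], [-1.18, 4.32], [0.11, 2.71], [-2.7, 2.7]. Speed limits (rad/s): [2.57, 2.57, 3.14, 3.14, 3.14, 3.14].

### API

Orientations are given as a unit quaternion [x, y, z, w].
In Python, from cell import arm gives the robot as it stands.
- The arm moves only by the tool apply_moves, never from a script. Its argument "plan" is a list of rows, each a list of 3 entries, a list of its own where there are three numbers: the turn, a rotation vector about the world's x, y, z in degrees, then the shift along the world's x, y, z in m, then the opening, from 0 (shut) to 1 (fully open). In form: [[[wx, wy, wz], [dx, dy, dz], hand], ...]. A call has exactly 8 rows; each row is the pose to reach, as a shift and turn from the pose commanded when the call began; what a row does not reach only later rows make up. A row lasts 1/8 s, in which the tool goes at most 62.5 mm and 10.7 degrees, less where a joint would pass 70% of its speed; a pose out of reach is approached as far as the arm can. A call with a gripper value outside its range is refused whole. The fingers move at their own pace and stop on an object; "force" is the grip in N (left out, the last holds). Time passes only in rows, so rows that repeat a pose let the fingers close, or fill a call up. It gives the time, the measured TCP pose, the force, the opening and the grip force at its end, in the units of the state.
- arm.get_state(): the state, without advancing time (a new reading comes with each control period).
- arm.capture(name): name is "scene" or "top" or "wrist"; returns the picture (480x640x3 uint8, blue, green, red); there is no depth.
- arm.camera_params(name): a dict with "K" (3x3 intrinsics, pixels), "R" (3x3) and "t" (3): a world point X has camera coordinates R X + t. Camera axes: x right, y down, z forward; pixel columns grow to the right and rows downward; lengths in mm; the calibration is good to about 2 mm. A picture is of the moment at which its call begins: read the wrist's pose just before it. camera_params takes no time and is no camera call; for the wrist camera it gives the pose at the moment of the call.
- arm.close_job(): hands the job in; it is judged then, once.
Trained networks look in the newest picture that a camera, given by its name, has taken for a name from the list of things; names that differ only in an ending like _2 or _b are one class to them, and where a whole thing is asked for, a point or a joint stands for the part that bears it (a point fixed in the world has none). Each returns a list of dicts, best first, with "conf" (0 to 1); they miss things now and then, are a little off and sometimes report something else, mostly with a low value. They report only what shows in the picture. A call takes as long as a camera call. They do not tell look-alikes from the thing itself.
- arm.look_for(camera, target): "pixel" ([column, row] in pixels, amid what is visible of it).
- arm.masks_of(camera, target): "pixels" (480x640 bool, what is visible of it) and "pixel" ([column, row] in pixels, amid what is visible of it).
The state is a dict: "time_s": time; "joint_pos": joint angles; "joint_velocities": joint speeds; "joint_torque": joint torques, N m; "ee_pos": TCP position; "tool_rot": TCP orientation; "ft_force": force on the tool from outside, world axes, zero at the start; "moment": the same for the moment, N m; "finger_gap": finger opening in mm; "gripper_force": force on a finger pad.
Only numpy, scipy, OpenCV 4.12 (cv2) and the standard library are available. Lean on these libraries where they do the work, as an engineer would, in place of code of your own. Each camera call takes 0.05 s, during which the arm holds its last target. There are 200 camera calls.

## Working session

There is one attempt and no reset: what is moved stays moved. The work goes in short steps, Python scripts to look and compute and a tool call to move; the robot and the scene stay as the last step left them, time stands still between calls to the robot, and variables do not carry over. Pictures are saved under pics/ and viewed, at most 10 in all, crops included, and the job is handed in when it is done.

Besides the shell and the picture viewer there is one more tool, called after ">>>" by a JSON object that holds its "fn" and its "kwargs". apply_moves: Moves the arm, as the interface text tells. Its arguments: {"type":"object","properties":{"plan":{"type":"array","items":{"type":"array"}},"force":{"type":"number"}},"required":["plan"]}

```bash
mkdir -p pics; ls; cat > h.py <<'E'
import numpy as np, cv2
from cell import arm
def ray(cam,px):
    p=arm.camera_params(cam);K,R,t=[np.array(p[k],float) for k in("K","R","t")]
    d=R.T@np.linalg.inv(K)@np.array([px[0],px[1],1.]);return -R.T@t,d
def atz(cam,px,z):
    c,d=ray(cam,px);return c+d*(z-c[2])/d[2]
def proj(cam,X):
    p=arm.camera_params(cam);K,R,t=[np.array(p[k],float) for k in("K","R","t")]
    v=K@(R@np.array(X,float)+t);return v[:2]/v[2]
E
python3 - <<'E'
from h import *
for c in("scene","top"):
    im=arm.capture(c);cv2.imwrite(f"pics/{c}0.png",im)
    print(c,ray(c,(320,240)))
    for n in("fingerboard","brass_fret","block","press","caul","grip","red_mark","feed_rest","glue_bottle","varnish_jar","hammer","sanding_block"):
        print(n,[(np.round(d["pixel"]).tolist(),round(d["conf"],2)) for d in arm.look_for(c,n)])
print(arm.get_state())
E
```

```text
pics
scene (array([1321.39629644,  848.41612052,  990.98067776]), array([-0.57054047, -0.58050916, -0.58113915]))
fingerboard [([387.0, 302.0], 0.79), ([433.0, 370.0], 0.78), ([492.0, 310.0], 0.73), ([418.0, 282.0], 0.59)]
brass_fret [([432.0, 368.0], 0.96), ([388.0, 304.0], 0.86), ([419.0, 286.0], 0.85), ([489.0, 312.0], 0.79)]
block [([388.0, 308.0], 0.44)]
press [([274.0, 241.0], 0.85)]
caul [([273.0, 226.0], 0.82), ([387.0, 311.0], 0.58), ([304.0, 342.0], 0.29)]
grip [([256.0, 188.0], 0.83), ([385.0, 301.0], 0.74)]
red_mark [([275.0, 243.0], 0.8)]
feed_rest [([275.0, 244.0], 0.77)]
glue_bottle [([263.0, 295.0], 0.54)]
varnish_jar [([303.0, 343.0], 0.76)]
hammer [([246.0, 216.0], 0.71), ([255.0, 190.0], 0.49), ([353.0, 367.0], 0.31)]
sanding_block [([353.0, 365.0], 0.76)]
top (array([ 180.87568583,   47.62547234, 1798.82613538]), array([ 0.2070192 , -0.00121248, -0.97834539]))
fingerboard [([194.0, 248.0], 0.93), ([194.0, 338.0], 0.84), ([260.0, 272.0], 0.66), ([254.0, 321.0], 0.63)]
brass_fret [([193.0, 334.0], 0.91), ([255.0, 274.0], 0.79), ([195.0, 253.0], 0.78), ([259.0, 321.0
[... 297 characters left out ...]
'joint_pos': array([-1.22600581e+00,  2.75895214e-01,  1.50492059e+00,  6.09218174e-06,
        1.36071962e+00, -1.21020250e-01]), 'joint_velocities': array([ 0.00038637,  0.00078127,  0.00035937, -0.00022589, -0.00128777,
        0.0008866 ]), 'joint_torque': array([ 1.04378061e-03, -4.16656816e+01, -2.46096200e+01, -9.77105356e-05,
        5.82909906e-04,  2.77781062e-06]), 'ee_pos': array([ 258.2522763 , -513.76057192,  203.62252272]), 'tool_rot': array([9.73000071e-01, 2.30804814e-01, 6.15545249e-06, 2.81036496e-05]), 'ft_force': array([-0.57706032, -0.7217573 ,  0.44425213]), 'moment': array([-0.00981827, -0.01405399,  0.02462218]), 'gripper_force': 0.0, 'finger_gap': 85.56009943607691}
```

```bash
python3 - <<'E'
import cv2
a=cv2.imread("pics/scene0.png")[140:420,180:560];b=cv2.imread("pics/top0.png")[170:370,150:510]
cv2.imwrite("pics/s1.png",cv2.resize(a,None,fx=2.1,fy=2.1,interpolation=cv2.INTER_CUBIC));cv2.imwrite("pics/t1.png",cv2.resize(b,None,fx=2.2,fy=2.2,interpolation=cv2.INTER_CUBIC))
E
```

```text
(no output)
```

View pics/s1.png

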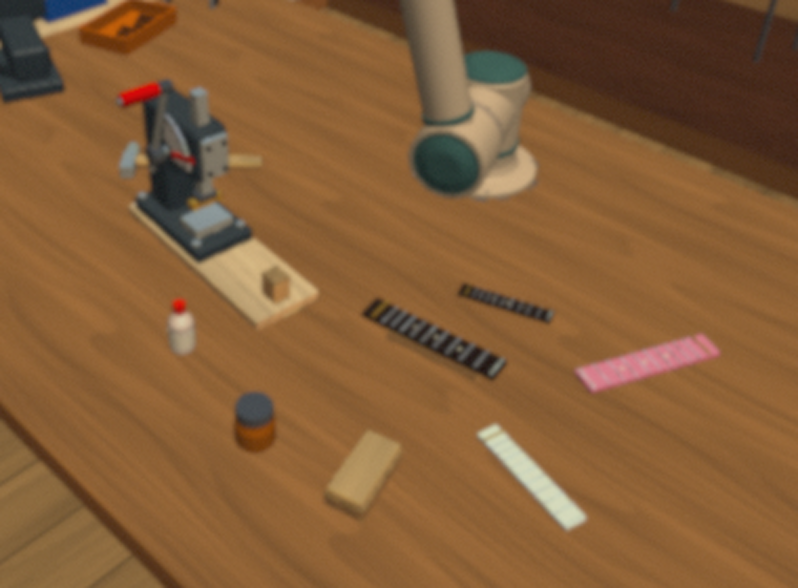

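View pics/t1.png

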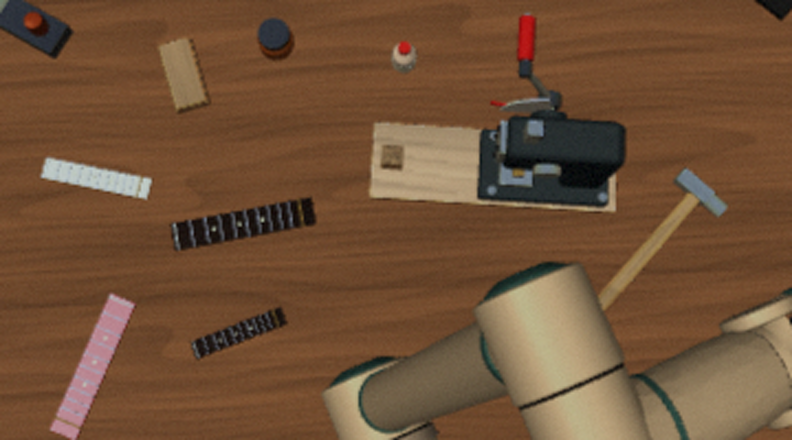

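The pictures show four board-like things. In top pixels they are the larger black board (260,272), a small black board (254,321), a white one (194,248) and a pink one (194,338). I choose the larger black one at (260,272), which is (387,302) in the scene picture. The press is at top (387,246), with its grip at (392,200).

```bash
python3 - <<'E'
from h import *
np.set_printoptions(precision=1,suppress=True)
T=lambda u,v:(150+u/2.2,170+v/2.2)
for n,u,v,z in[("fb-",173,235,32),("fb+",314,211,32),("fret",303,214,36),("ply a",374,122,18),("ply b",370,198,18),("ply c",614,209,18),("rest",393,155,60),("grip",527,38,331),("hammer",700,192,15),("hammer2",605,300,15),("bottle",404,48,85),("jar",275,35,62),("sand",184,75,34)]:
    print(n,atz("top",T(u,v),z)[:2])
S=lambda u,v:(180+u/2.1,140+v/2.1)
for n,u,v,z in[("fb-",498,368,32),("fb+",372,305,32),("rest",276,272,60),("anv",207,219,60),("ply",318,292,18),("ply",260,325,0),("grip",140,94,331),("jar",255,402,62)]:
    print(n,atz("scene",S(u,v),z)[:2])
p=arm.camera_params("wrist");s=arm.get_state()
from scipy.spatial.transform import Rotation as Ro
Rt=Ro.from_quat(s["tool_rot"]).as_matrix()
c,d=ray("wrist",(320,240));print("cam in tool",Rt.T@(c-s["ee_pos"]),Rt.T@d,p["K"][0],Rt, atz("wrist",(320,240),0))
E
```

```text
fb- [444.8 359.8]
fb+ [470.3 142.3]
fret [465.9 159.1]
ply a [609.2  42.7]
ply b [488.3  55.3]
ply c [ 450.5 -321.2]
rest [545.7  16.5]
grip [ 636.5 -163.7]
hammer [ 470.4 -457.8]
hammer2 [ 311.6 -294.8]
bottle [707.3  -9.3]
jar [746.5 189.9]
sand [697.7 337.8]
fb- [442.8 358.8]
fb+ [468.5 147.5]
rest [540.5  14.9]
anv [ 526.5 -163.2]
ply [492.8  58.2]
ply [594.6  35.6]
grip [ 630.8 -164.3]
jar [744.4 189.4]
cam in tool [  79.1    0.6 -170.4] [-0.3 -0.   1. ] [363.3   0.  322.5] [[ 0.9  0.4  0. ]
 [ 0.4 -0.9 -0. ]
 [-0.   0.  -1. ]] [ 224.5 -528.3    0. ]
```

>>> {"fn": "apply_moves", "kwargs": {"plan": [[[0,0,5],[0.01,0.04,0.01],1],[[0,0,10],[0.02,0.09,0.02],1],[[0,0,15],[0.03,0.14,0.03],1],[[0,0,20],[0.045,0.19,0.03],1],[[0,0,25],[0.06,0.24,0.03],1],[[0,0,30],[0.075,0.29,0.03],1],[[0,0,35],[0.09,0.34,0.03],1],[[0,0,40],[0.105,0.39,0.03],1]]}}

```text
time_s: 2.3
ee_pos: [363.6, -122.3, 234.0]
tool_rot: [0.835, 0.551, 0.0, 0.001]
ft_force: [0.3, -0.1, 0.2]
finger_gap: 85.6
gripper_force: 0.0
```

>>> {"fn": "apply_moves", "kwargs": {"plan": [[[0,0,5],[0.01,0.05,0],1],[[0,0,10],[0.02,0.1,0],1],[[0,0,15],[0.035,0.15,0],1],[[0,0,20],[0.05,0.2,0],1],[[0,0,25],[0.065,0.25,0],1],[[0,0,28],[0.08,0.3,0],1],[[0,0,30],[0.09,0.35,0],1],[[0,0,30],[0.09,0.38,0],1]]}}

```text
time_s: 3.3
ee_pos: [453.7, 258.7, 233.4]
tool_rot: [0.664, 0.748, 0.0, -0.0]
ft_force: [-0.5, -1.3, 0.4]
finger_gap: 85.2
gripper_force: 0.0
```

```bash
python3 - <<'E'
from h import *
np.set_printoptions(precision=1,suppress=True)
s=arm.get_state();print(s["time_s"],s["ee_pos"],s["tool_rot"],s["ft_force"])
im=arm.capture("wrist");cv2.imwrite("pics/w1.png",im)
for n,z in(("fingerboard",32),("brass_fret",36)):
    for d in arm.look_for("wrist",n):print(n,d["pixel"],d["conf"],atz("wrist",d["pixel"],z))
E
```

```text
3.3 [453.7 258.7 233.4] [ 0.7  0.7  0.  -0. ] [-0.5 -1.3  0.4]
fingerboard [221.6, 4.7] 0.95 [343.3 429.   32. ]
fingerboard [322.7, 195.4] 0.91 [452.7 270.6  32. ]
fingerboard [423.4, 33.6] 0.71 [525.6 428.1  32. ]
fingerboard [175.5, 171.0] 0.68 [302.2 277.5  32. ]
brass_fret [175.4, 173.1] 0.84 [303.4 273.9  36. ]
brass_fret [223.3, 5.2] 0.71 [345.9 425.6  36. ]
brass_fret [422.6, 34.6] 0.6 [524.1 423.9  36. ]
brass_fret [322.4, 197.1] 0.57 [452.3 267.3  36. ]
```

View pics/w1.png

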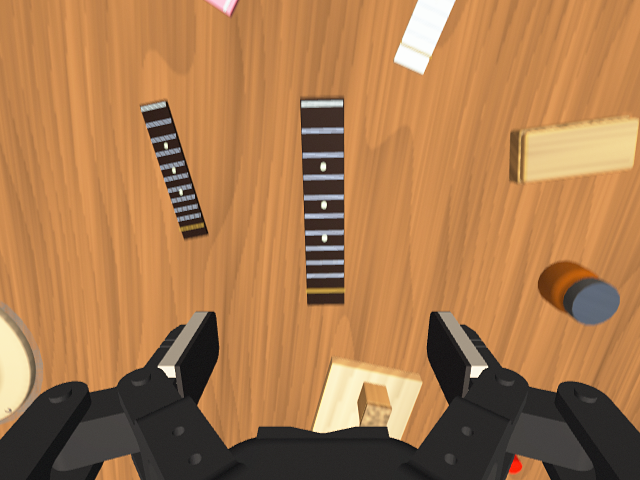

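The close view confirms the larger black board: ends near (322,98) and (326,304), brass fret at (326,291), so it is oriented as expected. The in-feed rest shows at (375,405).

```bash
python3 - <<'E'
from h import *
np.set_printoptions(precision=2,suppress=True)
im=cv2.imread("pics/w1.png")
for q in[(301,98),(343,97),(308,304),(344,304)]:print(atz("wrist",q,32))
print("fret",atz("wrist",(326,291),36))
g=im[90:312,295:350];m=(g.max(2)<75).astype(np.uint8)
m=cv2.morphologyEx(m,cv2.MORPH_CLOSE,np.ones((15,15)))
c=max(cv2.findContours(m,0,2)[0],key=cv2.contourArea)
pts=np.array([atz("wrist",(p[0][0]+295,p[0][1]+90),32)[:2] for p in c],np.float32)
print(cv2.minAreaRect(pts),cv2.boxPoints(cv2.minAreaRect(pts)))
E
```

```text
[420.92 358.59  32.  ]
[460.48 364.21  32.  ]
[450.7  143.06  32.  ]
[491.29 147.91  32.  ]
fret [468.76 163.42  36.  ]
((454.76983642578125, 253.3472900390625), (53.9561767578125, 215.46885681152344), 8.098526000976562) [[412.88 356.21]
 [443.24 142.89]
 [496.66 150.49]
 [466.3  363.81]]
```

>>> {"fn": "apply_moves", "kwargs": {"plan": [[[0,0,1],[-0.002,0.015,-0.02],1],[[0,0,1],[-0.002,0.032,-0.05],1],[[0,0,1],[-0.002,0.032,-0.09],1],[[0,0,1],[-0.002,0.032,-0.13],1],[[0,0,1],[-0.002,0.032,-0.15],1],[[0,0,1],[-0.002,0.032,-0.16],1],[[0,0,1],[-0.002,0.032,-0.16],1],[[0,0,1],[-0.002,0.032,-0.16],1]]}}

```text
time_s: 4.45
ee_pos: [452.2, 288.3, 74.7]
tool_rot: [0.658, 0.753, 0.001, 0.001]
ft_force: [0.5, 0.3, 0.5]
finger_gap: 85.3
gripper_force: 0.0
```

>>> {"fn": "apply_moves", "kwargs": {"plan": [[[0,0,0],[-0.001,0,-0.025],1],[[0,0,0],[-0.001,0,-0.05],1],[[0,0,0],[-0.001,0,-0.062],1],[[0,0,0],[-0.001,0,-0.062],1],[[0,0,0],[-0.001,0,-0.062],0.3],[[0,0,0],[-0.001,0,-0.062],0.3],[[0,0,0],[-0.001,0,-0.062],0.3],[[0,0,0],[-0.001,0,-0.062],0.3]], "force": 50}}

```text
time_s: 5.45
ee_pos: [450.4, 288.3, 11.9]
tool_rot: [0.658, 0.753, 0.0, 0.0]
ft_force: [0.1, 0.7, 0.8]
finger_gap: 25.9
gripper_force: 0.0
```

>>> {"fn": "apply_moves", "kwargs": {"plan": [[[0,0,0],[0,0,0],0.3],[[0,0,0],[0,0,0],0.3],[[0,0,0],[0,0,0.01],0.3],[[0,0,0],[0,0,0.03],0.3],[[0,0,0],[0,0,0.06],0.3],[[0,0,0],[0,0,0.08],0.3],[[0,0,0],[0,0,0.08],0.3],[[0,0,0],[0,0,0.08],0.3]]}}

```text
time_s: 6.45
ee_pos: [449.7, 288.0, 91.2]
tool_rot: [0.658, 0.753, -0.0, -0.0]
ft_force: [-0.4, -0.5, 0.1]
finger_gap: 25.7
gripper_force: 0.0
```

```bash
python3 - <<'E'
from h import *
im=arm.capture("wrist");cv2.imwrite("pics/w2.png",im)
E
```

```text
(no output)
```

View pics/w2.png

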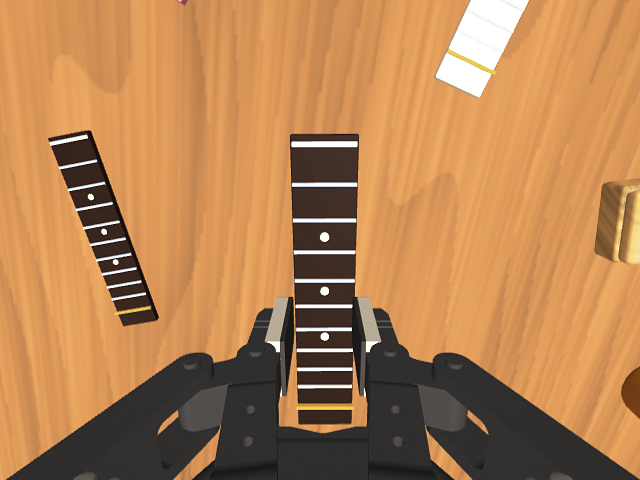

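```bash
python3 - <<'E'
from h import *
np.set_printoptions(precision=1,suppress=True)
print(arm.get_state()["ee_pos"],proj("wrist",arm.get_state()["ee_pos"]),ray("wrist",(320,240)))
for z in(32,90,110):
  print(z,[atz("wrist",q,z)[:2] for q in[(291,134),(358,135),(298,423),(352,422),(325,407)]])
for c in("top","scene"):
    im=arm.capture(c);d=arm.look_for(c,"fingerboard");print(c,[(x["pixel"],round(x["conf"],2)) for x in d])
    cv2.imwrite(f"pics/{c}2.png",im)
s=cv2.imread("pics/scene2.png")[220:400,300:560];cv2.imwrite("pics/s2.png",cv2.resize(s,None,fx=3,fy=3))
E
```

```text
[449.5 287.9  90.8] [321.4 287.5] (array([439.8, 365.6, 261.2]), array([ 0. , -0.3, -1. ]))
32 [array([421.3, 359. ]), array([461.4, 363.8]), array([450. , 142.9]), array([492.1, 149.6]), array([469. , 161.1])]
90 [array([425.9, 360.7]), array([456. , 364.3]), array([447.4, 199.2]), array([478.8, 204.2]), array([461.6, 212.8])]
110 [array([427.6, 361.3]), array([454.1, 364.4]), array([446.6, 218.7]), array([474.3, 223.1]), array([459.1, 230.7])]
top [([191.1, 336.3], 0.91), ([390.2, 228.0], 0.63), ([274.6, 272.0], 0.59), ([387.5, 240.4], 0.58), ([390.3, 201.9], 0.57), ([181.6, 248.2], 0.55)]
scene [([434.5, 368.5], 0.94), ([493.0, 307.8], 0.81), ([425.7, 286.9], 0.79), ([388.3, 300.5], 0.7), ([252.9, 190.7], 0.41)]
```

View pics/s2.png

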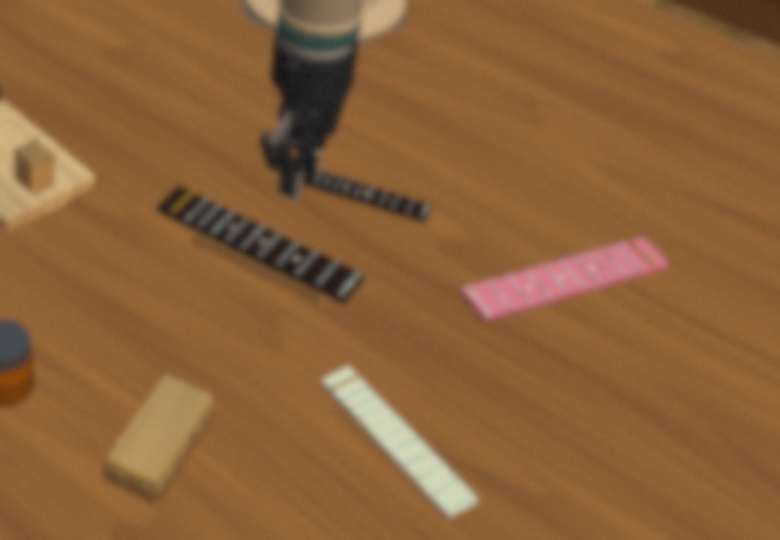

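>>> {"fn": "apply_moves", "kwargs": {"plan": [[[0,0,0],[0,0,0],0.9],[[0,0,0],[0,0,0],0.9],[[0,0,0],[0,0,0],0.9],[[0,0,0],[0,0,-0.03],0.9],[[0,0,0],[0,0,-0.06],0.9],[[0,0,0],[0,0,-0.08],0.9],[[0,0,0],[0,0,-0.08],0.9],[[0,0,0],[0,0,-0.08],0.9]]}}

```text
time_s: 7.7
ee_pos: [451.0, 288.5, 12.4]
tool_rot: [0.658, 0.753, 0.001, 0.0]
ft_force: [0.4, -0.6, 0.6]
finger_gap: 76.7
gripper_force: 0.0
```

```bash
python3 - <<'E'
from h import *
s=arm.get_state();print(s["ee_pos"],s["finger_gap"],s["ft_force"])
for dz in(0,10,20,30,40):print(dz,proj("wrist",s["ee_pos"]+[0,11,dz]))
im=arm.capture("wrist");cv2.imwrite("pics/w3.png",im)
E
```

```text
[450.95313577 288.53881899  12.35039647] 76.7089078070882 [ 0.38350397 -0.6022063   0.64933175]
0 [324.29327837 267.75108922]
10 [324.43119056 275.4676828 ]
20 [324.58512878 284.08097959]
30 [324.75805877 293.75692275]
40 [324.95372622 304.705093  ]
```

View pics/w3.png

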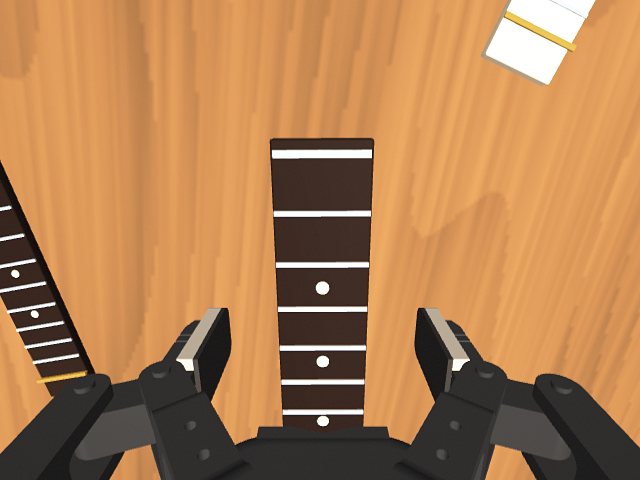

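```bash
python3 - <<'E'
from h import *
np.set_printoptions(precision=1,suppress=True)
for z in(8,20,32):
  a,b=atz("wrist",(271,140),z),atz("wrist",(373,139),z);print(z,a,b,np.linalg.norm(a-b))
a=atz("wrist",(229,310),32)
# tip inner edges: gap 76.7 -> height
for z in(12,25,40,55):
  a,b=atz("wrist",(229,310),z),atz("wrist",(416,310),z);print(z,a,b,np.linalg.norm(a-b))
E
```

```text
8 [418.4 357.5   8. ] [465.2 364.2   8. ] 47.26125191180209
20 [420.  358.1  20. ] [463.5 364.4  20. ] 44.0221681220594
32 [421.5 358.7  32. ] [461.9 364.5  32. ] 40.78308433231671
12 [404.8 269.2  12. ] [502.2 282.2  12. ] 98.23383508918867
25 [407.6 276.6  25. ] [497.5 288.5  25. ] 90.76974599999632
40 [410.7 285.1  40. ] [492.2 295.9  40. ] 82.15733551246679
55 [413.9 293.6  55. ] [486.8 303.3  55. ] 73.54492502493721
```

>>> {"fn": "apply_moves", "kwargs": {"plan": [[[0,0,0],[0,0,-0.005],0.9],[[0,0,0],[0,0,-0.008],0.9],[[0,0,0],[0,0,-0.01],0.9],[[0,0,0],[0,0,-0.011],0.9],[[0,0,0],[0,0,-0.012],0.9],[[0,0,0],[0,0,-0.0125],0.9],[[0,0,0],[0,0,-0.013],0.9],[[0,0,0],[0,0,-0.013],0.9]]}}

```text
time_s: 8.75
ee_pos: [450.3, 288.2, -1.4]
tool_rot: [0.658, 0.753, 0.0, 0.0]
ft_force: [0.4, -0.4, -0.3]
finger_gap: 76.9
gripper_force: 0.0
```

>>> {"fn": "apply_moves", "kwargs": {"plan": [[[0,0,0],[0,0,-0.002],0.9],[[0,0,0],[0,0,-0.004],0.9],[[0,0,0],[0,0,-0.006],0.9],[[0,0,0],[0,0,-0.008],0.9],[[0,0,0],[0,0,-0.009],0.9],[[0,0,0],[0,0,-0.01],0.9],[[0,0,0],[0,0,-0.011],0.9],[[0,0,0],[0,0,-0.012],0.9]]}}

```text
time_s: 9.75
ee_pos: [450.3, 288.2, -13.4]
tool_rot: [0.658, 0.753, 0.0, 0.0]
ft_force: [0.6, -0.8, -0.5]
finger_gap: 76.8
gripper_force: 0.0
```

>>> {"fn": "apply_moves", "kwargs": {"plan": [[[0,0,0],[0,0,0],0.75],[[0,0,0],[0,0,0],0.7],[[0,0,0],[0,0,0],0.65],[[0,0,0],[0,0,0],0.6],[[0,0,0],[0,0,0],0.55],[[0,0,0],[0,0,0],0.4],[[0,0,0],[0,0,0],0.4],[[0,0,0],[0,0,0],0.4]], "force": 40}}

```text
time_s: 10.75
ee_pos: [450.4, 288.3, -13.1]
tool_rot: [0.658, 0.753, 0.0, 0.0]
ft_force: [-0.4, -1.0, 2.7]
finger_gap: 40.8
gripper_force: 40.8
```

>>> {"fn": "apply_moves", "kwargs": {"plan": [[[0,0,0],[0,0,0.02],0.4],[[0,0,0],[0,0,0.05],0.4],[[0,0,0],[0,0,0.09],0.4],[[0,0,0],[-0.005,-0.02,0.13],0.4],[[0,0,0],[-0.01,-0.05,0.17],0.4],[[0,0,0],[-0.015,-0.08,0.21],0.4],[[0,0,0],[-0.02,-0.12,0.25],0.4],[[0,0,0],[-0.025,-0.16,0.28],0.4]], "force": 50}}

```text
time_s: 11.75
ee_pos: [425.0, 127.2, 267.8]
tool_rot: [0.658, 0.753, 0.0, 0.0]
ft_force: [1.2, -0.9, -1.5]
finger_gap: 40.7
gripper_force: 51.0
```

>>> {"fn": "apply_moves", "kwargs": {"plan": [[[0,0,0],[-0.005,-0.04,0.02],0.4],[[0,0,0],[-0.01,-0.08,0.04],0.4],[[0,0,0],[-0.015,-0.12,0.06],0.4],[[0,0,0],[-0.02,-0.15,0.06],0.4],[[0,0,0],[-0.025,-0.17,0.06],0.4],[[0,0,0],[-0.025,-0.18,0.06],0.4],[[0,0,0],[-0.025,-0.18,0.06],0.4],[[0,0,0],[-0.025,-0.18,0.06],0.4]]}}

```text
time_s: 12.75
ee_pos: [400.3, -51.0, 326.4]
tool_rot: [0.658, 0.753, 0.0, -0.0]
ft_force: [0.9, -0.6, -1.7]
finger_gap: 40.7
gripper_force: 51.0
```

```bash
python3 - <<'E'
from h import *
np.set_printoptions(precision=1,suppress=True)
s=arm.get_state();print(s["ee_pos"],s["finger_gap"])
im=arm.capture("wrist");cv2.imwrite("pics/w4.png",im)
for n in("feed_rest","grip","caul","red_mark","press"):print(n,[(d["pixel"],round(d["conf"],2)) for d in arm.look_for("wrist",n)])
u=np.array([-.1,-.995])
for n,X in[("anvil",(525,-173,60)),("rest",(543,15,60)),("grip",(635,-164,331))]:print(n,proj("wrist",X))
E
```

```text
[400.3 -51.  326.4] 40.71916332315516
feed_rest [([430.8, 227.5], 0.86)]
grip []
caul [([408.6, 307.2], 0.94)]
red_mark [([433.0, 228.3], 0.93)]
press [([429.9, 228.3], 0.69)]
anvil [402.7 297.7]
rest [450.1 155.5]
grip [671.  500.9]
```

View pics/w4.png

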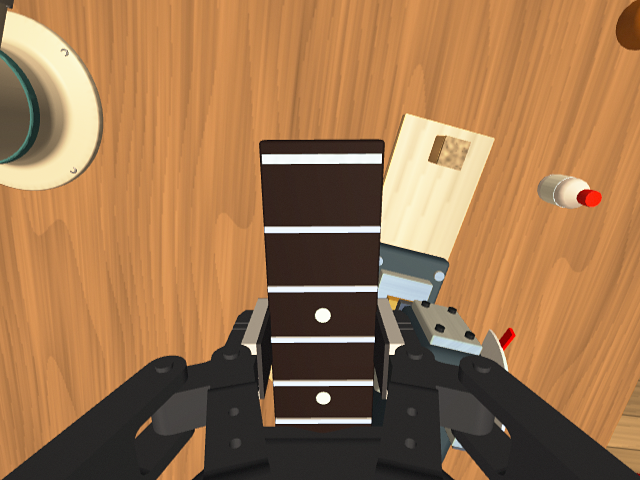

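The board is held squarely (its far edge at row 140). The plywood's corners are at (406,114) and (494,138), the rest top at about (453,153), the anvil front near (410,285) and the brass caul at (397,303).

```bash
python3 - <<'E'
import cv2
a=cv2.imread("pics/w4.png")[110:340,370:530]
cv2.imwrite("pics/w4c.png",cv2.resize(a,None,fx=2.6*1,fy=2.6,interpolation=cv2.INTER_CUBIC)[:,:])
E
```

```text
(no output)
```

View pics/w4c.png

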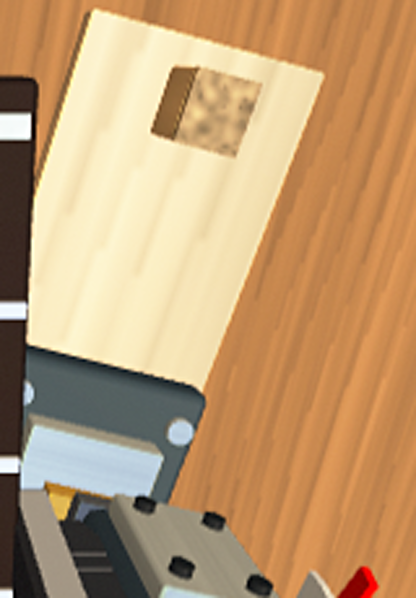

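```bash
cat > fit.py <<'E'
from h import *
from scipy.optimize import least_squares
np.set_printoptions(precision=2,suppress=True)
W=lambda u,v:np.array((370+u/2.6,110+v/2.6))
obs=[((-207,15,60),(262,84)),((-207,-15,60),(199,66)),((-173,15,60),(237,157)),((-173,-15,60),(176,140)),((-25,35,60),(160,465)),((-25,-35,60),(36,430))]
def P(X,q):
    c,s=np.cos(q[2]),np.sin(q[2]);return [q[0]+c*X[0]-s*X[1],q[1]+s*X[0]+c*X[1],X[2]]
f=lambda q:np.concatenate([proj("wrist",P(X,q))-W(*p) for X,p in obs])
r=least_squares(f,[525,-173,-1.67]);print(r.x,np.degrees(r.x[2]),r.fun.reshape(-1,2))
for p in[(94,10),(323,73),(204,385)]:
    X=atz("wrist",W(*p),18)
    c,s=np.cos(r.x[2]),np.sin(r.x[2]);d=X[:2]-r.x[:2];print("ply in press",c*d[0]+s*d[1],-s*d[0]+c*d[1])
E
python3 fit.py
python3 - <<'E'
from h import *
# board end (top face) corners seen in w4 -> height from width, relative to tool
for z in(340,355,370,385):
    a,b=atz("wrist",(260.5,141),z),atz("wrist",(384,141),z);print(z,a,b,np.linalg.norm(a-b))
E
```

```text
[ 524.02 -171.53   -1.69] -96.91774390746531 [[ 0.44  0.59]
 [ 0.34  0.7 ]
 [-0.65  1.24]
 [-1.01  1.28]
 [ 2.08 -2.82]
 [-1.13 -1.83]]
ply in press -221.713191698462 -59.71918023621782
ply in press -222.43896305009253 57.50446676844949
ply in press -55.71479967086795 58.873081159255044
340 [365.55290325  17.35770925 340.        ] [416.47778323  24.2506591  340.        ] 51.38926112428203
355 [367.91428492  18.20793061 355.        ] [413.97540598  24.44254516 355.        ] 46.48114985109913
370 [370.27566659  19.05815198 370.        ] [411.47302872  24.63443122 370.        ] 41.57303857791629
385 [372.63704826  19.90837334 385.        ] [408.97065146  24.82631728 385.        ] 36.664927304733396
```

```bash
cat >> fit.py <<'E'
print("free z")
obs2=obs+[((-222,-60,18),(94,10)),((-222,60,18),(323,73)),((-55,60,18),(204,385))]
def g(q):
    o=[]
    for X,p in obs2:
        Y=list(X)
        if Y[2]==18: Y[0]=q[4] if Y[0]<-100 else q[5]
        V=P(Y,q);V[2]-=q[3];o.append(proj("wrist",V)-W(*p))
    return np.concatenate(o)
r=least_squares(g,list(r.x)+[0,-222,-55]);print(r.x,np.degrees(r.x[2]),r.fun.reshape(-1,2))
E
python3 fit.py
python3 - <<'E'
from h import *
from scipy.spatial.transform import Rotation as Ro
s=arm.get_state();print(Ro.from_quat(s["tool_rot"]).as_matrix()[:2,0],s["ee_pos"])
E
```

```text
[ 524.02 -171.53   -1.69] -96.91774390746531 [[ 0.44  0.59]
 [ 0.34  0.7 ]
 [-0.65  1.24]
 [-1.01  1.28]
 [ 2.08 -2.82]
 [-1.13 -1.83]]
ply in press -221.713191698462 -59.71918023621782
ply in press -222.43896305009253 57.50446676844949
ply in press -55.71479967086795 58.873081159255044
free z
[ 522.02 -170.9    -1.69   -5.36 -221.12  -56.48] -96.8580490190765 [[ 0.54 -0.09]
 [ 0.11 -0.05]
 [-0.66  0.95]
 [-1.33  0.93]
 [ 1.88 -1.77]
 [-1.94 -0.86]
 [-1.1  -0.49]
 [ 1.81  0.86]
 [ 0.91  0.36]]
[-0.1346549   0.99089255] [400.30556234 -51.35851706 326.64328388]
```

>>> {"fn": "apply_moves", "kwargs": {"plan": [[[0,0,-2],[0,0.04,0],0.4],[[0,0,-4],[0,0.08,-0.01],0.4],[[0,0,-6],[0.02,0.12,-0.03],0.4],[[0,0,-8],[0.06,0.132,-0.06],0.4],[[0,0,-11],[0.1,0.132,-0.1],0.4],[[0,0,-14],[0.14,0.132,-0.14],0.4],[[0,0,-14.6],[0.154,0.132,-0.18],0.4],[[0,0,-14.6],[0.154,0.132,-0.22],0.4]]}}

```text
time_s: 14.05
ee_pos: [556.0, 80.5, 104.9]
tool_rot: [0.748, 0.663, 0.0, 0.0]
ft_force: [-0.3, -0.2, -0.9]
finger_gap: 40.5
gripper_force: 51.0
```

>>> {"fn": "apply_moves", "kwargs": {"plan": [[[0,0,0],[0,0,-0.02],0.4],[[0,0,0],[0,0,-0.04],0.4],[[0,0,0],[0,0,-0.06],0.4],[[0,0,0],[0,0,-0.07],0.4],[[0,0,0],[0,0,-0.075],0.4],[[0,0,0],[0,0,-0.077],0.4],[[0,0,0],[0,0,-0.078],0.4],[[0,0,0],[0,0,-0.078],0.4]]}}

```text
time_s: 15.05
ee_pos: [554.6, 80.2, 29.1]
tool_rot: [0.748, 0.663, 0.0, 0.0]
ft_force: [0.1, -0.5, -1.2]
finger_gap: 40.4
gripper_force: 51.0
```

```bash
python3 - <<'E'
from h import *
from scipy.spatial.transform import Rotation as Ro
np.set_printoptions(precision=2,suppress=True)
s=arm.get_state();M=Ro.from_quat(s["tool_rot"]).as_matrix();u=-M[:2,0]
print(s["ee_pos"],u,s["finger_gap"],s["ft_force"])
q=np.radians(-96.9);U=np.array([np.cos(q),np.sin(q)]);A=np.array([523.5,-172.5])
d=s["ee_pos"][:2]-A;print("press x,y of tcp",d@U,d@[-U[1],U[0]],"target",A-125.3*U,"shift",A-125.3*U-s["ee_pos"][:2])
im=arm.capture("wrist");cv2.imwrite("pics/w5.png",im)
im=arm.capture("scene");cv2.imwrite("pics/s5.png",im)
a=im[160:330,230:400];cv2.imwrite("pics/s5c.png",cv2.resize(a,None,fx=3.5,fy=3.5,interpolation=cv2.INTER_CUBIC))
E
```

```text
[554.6   80.22  29.09] [-0.12 -0.99] 40.38208042672765 [ 0.13 -0.54 -1.19]
press x,y of tcp -254.6235432760401 0.5136508783208878 target [538.55 -48.11] shift [ -16.05 -128.33]
```

View pics/s5c.png

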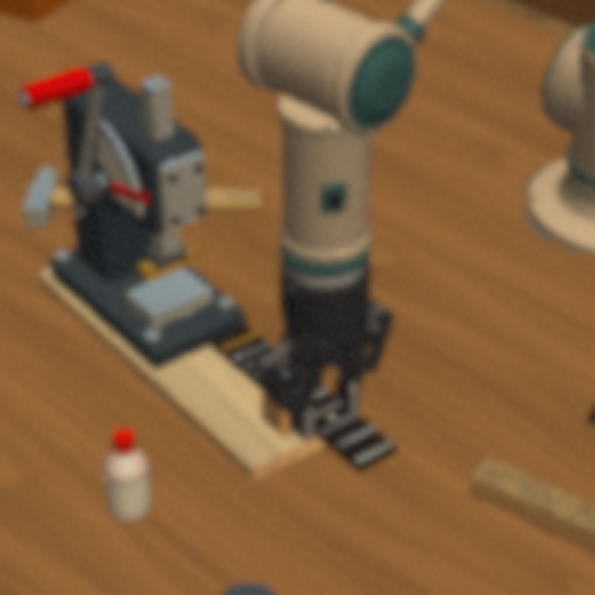

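```bash
python3 - <<'E'
from h import *
np.set_printoptions(precision=1,suppress=True)
q=np.radians(-96.9);U=np.array([np.cos(q),np.sin(q)]);V=np.array([-U[1],U[0]]);A=np.array([523.5,-172.5])
def S(x,y,z):
    X=A+x*U+y*V;return (proj("scene",[*X,z])-[230,160])*3.5
for z in(66,76,90,110):print(z,"fret",S(-130,0,z),"end corners",S(-330,21,z),S(-330,-21,z))
print("rest",S(-190,0,60),"anvil corners",S(-25,35,60),S(-25,-35,60),S(25,35,60),"ply",S(-222,60,18),S(-222,-60,18),"grip",S(-21,110,331))
E
```

```text
66 fret [242.8 349.4] end corners [360.3 474.3] [398.3 453.9]
76 fret [242.5 340.9] end corners [360.4 465.4] [398.7 445.1]
90 fret [242.1 328.8] end corners [360.7 452.9] [399.2 432.6]
110 fret [241.6 311.4] end corners [361.1 434.7] [399.9 414.6]
rest [281.4 386.8] anvil corners [150.  314.8] [210.  288.9] [122.4 290.7] ply [249.4 467.5] [354.2 414. ] grip [53.7 88.2]
```

>>> {"fn": "apply_moves", "kwargs": {"plan": [[[0,0,0],[-0.002,-0.018,-0.001],0.4],[[0,0,0],[-0.005,-0.038,-0.001],0.4],[[0,0,0],[-0.007,-0.058,-0.001],0.4],[[0,0,0],[-0.01,-0.078,-0.001],0.4],[[0,0,0],[-0.012,-0.098,-0.001],0.4],[[0,0,0],[-0.014,-0.115,-0.001],0.4],[[0,0,0],[-0.016,-0.128,-0.001],0.4],[[0,0,0],[-0.016,-0.128,-0.001],0.4]]}}

```text
time_s: 16.15
ee_pos: [538.2, -48.6, 27.6]
tool_rot: [0.749, 0.663, 0.0, 0.0]
ft_force: [0.2, -0.5, -1.8]
finger_gap: 40.6
gripper_force: 51.0
```

```bash
python3 - <<'E'
from h import *
np.set_printoptions(precision=1,suppress=True)
s=arm.get_state();print(s["ee_pos"],s["ft_force"])
w=arm.capture("wrist");im=arm.capture("scene")
cv2.imwrite("pics/w6.png",w);cv2.imwrite("pics/s6.png",im)
a=cv2.resize(im[190:290,240:340],None,fx=5.5,fy=5.5,interpolation=cv2.INTER_CUBIC)
cv2.imwrite("pics/s6c.png",a)
E
```

```text
[538.2 -48.6  27.6] [ 0.2 -0.5 -1.8]
```

View pics/s6c.png

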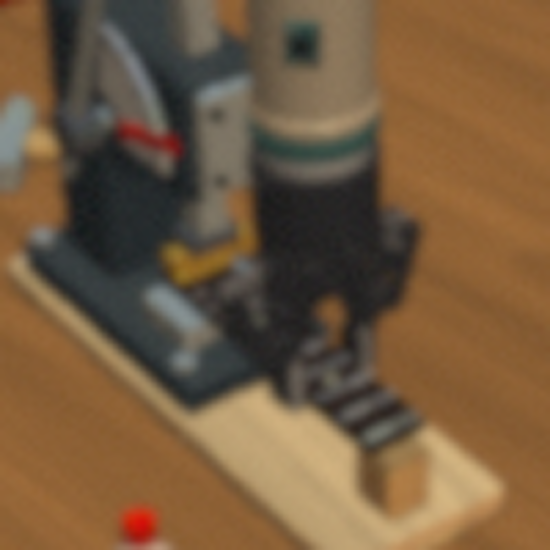

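The crop shows the board over the rest at (390,450), with its fret end under the brass caul at (205,260). The gripper stands clear of the head. Next I lower it.

>>> {"fn": "apply_moves", "kwargs": {"plan": [[[0,0,0],[0,0,-0.001],0.4],[[0,0,0],[0,0,-0.002],0.4],[[0,0,0],[0,0,-0.003],0.4],[[0,0,0],[0,0,-0.0035],0.4],[[0,0,0],[0,0,-0.004],0.4],[[0,0,0],[0,0,-0.004],0.4],[[0,0,0],[0,0,-0.004],0.4],[[0,0,0],[0,0,-0.004],0.4]]}}

```text
time_s: 17.25
ee_pos: [538.3, -47.8, 23.7]
tool_rot: [0.748, 0.663, 0.0, 0.0]
ft_force: [-0.1, 1.1, -1.0]
finger_gap: 40.5
gripper_force: 51.0
```

>>> {"fn": "apply_moves", "kwargs": {"plan": [[[0,0,0],[0,0,-0.0005],0.4],[[0,0,0],[0,0,-0.001],0.4],[[0,0,0],[0,0,-0.0015],0.4],[[0,0,0],[0,0,-0.0015],0.4],[[0,0,0],[0,0,-0.0015],0.4],[[0,0,0],[0,0,-0.0015],0.4],[[0,0,0],[0,0,-0.0015],0.4],[[0,0,0],[0,0,-0.0015],0.4]]}}

```text
time_s: 18.25
ee_pos: [538.3, -47.8, 22.9]
tool_rot: [0.748, 0.663, 0.0, 0.0]
ft_force: [-1.4, 0.3, 5.5]
finger_gap: 41.0
gripper_force: 51.7
```

>>> {"fn": "apply_moves", "kwargs": {"plan": [[[0,0,0],[0,0,0.0005],0.4],[[0,0,0],[0,0,0.0005],0.55],[[0,0,0],[0,0,0.0005],0.7],[[0,0,0],[0,0,0.0005],0.9],[[0,0,0],[0,0,0.0005],0.9],[[0,0,0],[0,0,0.0005],0.9],[[0,0,0],[0,0,0.01],0.9],[[0,0,0],[0,0,0.03],0.9]]}}

```text
time_s: 19.25
ee_pos: [537.6, -47.6, 52.2]
tool_rot: [0.748, 0.663, -0.0, -0.001]
ft_force: [0.1, -0.2, -0.3]
finger_gap: 77.2
gripper_force: 0.0
```

>>> {"fn": "apply_moves", "kwargs": {"plan": [[[0,0,0],[0,0,0.03],0.9],[[0,0,0],[0,0.01,0.06],0.9],[[0,0,0],[0,0.03,0.1],0.9],[[0,0,0],[0,0.05,0.14],0.9],[[0,0,0],[0,0.07,0.18],0.9],[[0,0,0],[0,0.08,0.2],0.9],[[0,0,0],[0,0.08,0.2],0.9],[[0,0,0],[0,0.08,0.2],0.9]]}}

```text
time_s: 20.25
ee_pos: [537.6, 31.9, 251.3]
tool_rot: [0.748, 0.663, -0.001, -0.0]
ft_force: [0.2, 0.4, -0.6]
finger_gap: 76.6
gripper_force: 0.0
```

```bash
cat > chk.py <<'E'
from h import *
np.set_printoptions(precision=1,suppress=True)
q=np.radians(-96.9);U=np.array([np.cos(q),np.sin(q)]);V=np.array([-U[1],U[0]]);A=np.array([523.5,-172.5])
rel=lambda X:np.array([(X[:2]-A)@U,(X[:2]-A)@V])
s=arm.get_state();print(s["time_s"],s["ee_pos"])
im=arm.capture("wrist");cv2.imwrite("pics/w7.png",im)
# rectify the board-top plane z=68 into press coords: 2 px/mm, x -260..20 , y -80..80
def rect(z,sc=2):
    P=lambda x,y:proj("wrist",[*(A+x*U+y*V),z])
    c=[(-260,-80),(20,-80),(20,80),(-260,80)]
    H=cv2.getPerspectiveTransform(np.float32([[(x+260)*sc,(y+80)*sc] for x,y in c]),np.float32([P(x,y) for x,y in c]))
    return cv2.warpPerspective(im,np.linalg.inv(H),(280*sc,160*sc))
r=rect(68).astype(int);v=r.max(2)
for y in(-15,-10,10,15):
    row=v[(y+80)*2];print("y",y,"ends",[(i/2-260,row[i],row[i+4]) for i in range(0,560,1) if abs(row[i+4]-row[i])>60 ][:4])
for x in(-195,-175,-150,-130,-110):
    col=v[:,(x+260)*2];k=np.where(col<80)[0]/2-80;k=k[abs(k)<32];print("x",x,k.min() if len(k) else 0,k.max() if len(k) else 0)
r=rect(18).astype(int);v=r.max(2)
for y in(-40,40,50):
    row=v[(y+80)*2];dd=r[(y+80)*2,:,0];print("ply y",y,[(i/2-260,dd[i],dd[i+4]) for i in range(60,110) if dd[i+4]-dd[i]>40][:2])
for n,z in(("brass_fret",72),("fingerboard",68),("caul",85)):print(n,[(d["pixel"],round(d["conf"],2),rel(atz("wrist",d["pixel"],z))) for d in arm.look_for("wrist",n)])
print("expected fret px",proj("wrist",[*A,72]))
E
python3 chk.py
```

```text
20.25 [537.6  31.9 251.3]Traceback (most recent call last):
  File "chk.py", line 15, in <module>
    row=v[(y+80)*2];print("y",y,"ends",[(i/2-260,row[i],row[i+4]) for i in range(0,560,1) if abs(row[i+4]-row[i])>60 ][:4])
                                                                                                 ~~~^^^^^
IndexError: index 560 is out of bounds for axis 0 with size 560
```

```bash
sed -i 's/range(0,560,1)/range(0,550)/' chk.py; python3 chk.py
```

```text
20.3 [537.4  31.8 250.9]
y -15 ends [(-203.5, np.int64(201), np.int64(130)), (-203.0, np.int64(195), np.int64(73)), (-202.5, np.int64(188), np.int64(20)), (-202.0, np.int64(159), np.int64(32))]
y -10 ends [(-203.5, np.int64(230), np.int64(146)), (-203.0, np.int64(226), np.int64(81)), (-202.5, np.int64(218), np.int64(21)), (-202.0, np.int64(182), np.int64(32))]
y 10 ends [(-204.0, np.int64(224), np.int64(125)), (-203.5, np.int64(215), np.int64(78)), (-203.0, np.int64(196), np.int64(51)), (-202.5, np.int64(174), np.int64(26))]
y 15 ends [(-204.0, np.int64(253), np.int64(187)), (-203.5, np.int64(255), np.int64(128)), (-203.0, np.int64(253), np.int64(77)), (-202.5, np.int64(247), np.int64(23))]
x -195 0 0
x -175 -20.0 20.5
x -150 -20.0 20.0
x -130 -19.5 20.5
x -110 -19.5 20.5
ply y -40 [(-226.5, np.int64(96), np.int64(139)), (-226.0, np.int64(104), np.int64(158))]
ply y 40 [(-226.5, np.int64(88), np.int64(143)), (-226.0, np.int64(94), np.int64(166))]
ply y 50 [(-226.5, np.int64(92), np.int64(141)), (-226.0, np.int64(98), np.int64(164))]
brass_fret [([333.7, 293.6], 0.95, array([-115.4,    1.4])), ([69.5, 34.0], 0.74, array([-358.6, -225.8]))]
fingerboard [([332.5, 295.6], 0.77, array([-111.2,    0.4])), ([72.3, 32.2], 0.67, array([-361. , -225.4]))]
caul [([335.3, 396.7], 0.68, array([5.9, 4.2]))]
expected fret px [331.3 384.6]
```

```bash
python3 - <<'E'
from h import *
np.set_printoptions(precision=1,suppress=True,linewidth=200)
q=np.radians(-96.9);U=np.array([np.cos(q),np.sin(q)]);V=np.array([-U[1],U[0]]);A=np.array([523.5,-172.5])
im=cv2.imread("pics/w7.png")
def prof(y,z,xs):
    o=[]
    for x in xs:
        p=proj("wrist",[*(A+x*U+y*V),z]);o.append(cv2.getRectSubPix(im,(1,1),(float(p[0]),float(p[1])))[0,0].tolist())
    return o
for y in(-12,0,12):
    print("fret line y",y);print([(x,*c) for x,c in zip(range(-16,16,1),prof(y,72,range(-16,16,1)))])
for y in(-29,29):
    print("anvil y",y);print([(x,*c) for x,c in zip(range(-36,-14),prof(y,60,range(-36,-14)))])
E
```

```text
fret line y -12
[(-16, 19, 27, 44), (-15, 23, 31, 46), (-14, 25, 32, 47), (-13, 24, 31, 47), (-12, 23, 30, 47), (-11, 25, 31, 48), (-10, 25, 33, 48), (-9, 24, 32, 48), (-8, 23, 31, 46), (-7, 24, 30, 44), (-6, 25, 33, 49), (-5, 25, 48, 71), (-4, 32, 80, 118), (-3, 42, 114, 161), (-2, 52, 143, 195), (-1, 64, 156, 199), (0, 60, 143, 182), (1, 50, 128, 171), (2, 38, 122, 178), (3, 38, 122, 177), (4, 39, 123, 179), (5, 40, 123, 180), (6, 38, 120, 174), (7, 42, 101, 143), (8, 51, 81, 106), (9, 66, 68, 69), (10, 65, 68, 72), (11, 64, 68, 73), (12, 64, 69, 73), (13, 64, 69, 74), (14, 65, 70, 75), (15, 65, 70, 77)]
fret line y 0
[(-16, 20, 28, 44), (-15, 23, 31, 47), (-14, 24, 32, 48), (-13, 25, 32, 48), (-12, 25, 32, 49), (-11, 24, 31, 48), (-10, 23, 31, 47), (-9, 24, 32, 47), (-8, 25, 32, 47), (-7, 24, 30, 44), (-6, 24, 32, 49), (-5, 27, 48, 71), (-4, 33, 81, 118), (-3, 41, 113, 161), (-2, 52, 142, 194), (-1, 64, 155, 198), (0, 60, 142, 181), (1, 50, 128, 171), (2, 41, 123, 179), (3, 41, 124, 180), (4, 41, 125, 181), (5, 41, 125, 181), (6, 38, 120, 174), (7, 42, 100, 143), (8, 52, 82, 107),
[... 1031 characters left out ...]
 196), (-23, 225, 218, 198), (-22, 223, 216, 196), (-21, 222, 214, 195), (-20, 221, 213, 194), (-19, 221, 212, 193), (-18, 221, 213, 193), (-17, 220, 211, 192), (-16, 219, 209, 190), (-15, 218, 208, 188)]
anvil y 29
[(-36, 123, 144, 153), (-35, 122, 144, 153), (-34, 120, 142, 150), (-33, 121, 143, 151), (-32, 123, 146, 155), (-31, 125, 148, 158), (-30, 126, 149, 160), (-29, 144, 161, 164), (-28, 178, 185, 175), (-27, 207, 204, 185), (-26, 214, 205, 186), (-25, 216, 205, 186), (-24, 218, 207, 188), (-23, 220, 210, 191), (-22, 219, 208, 189), (-21, 216, 205, 186), (-20, 215, 204, 185), (-19, 215, 204, 185), (-18, 216, 205, 186), (-17, 214, 203, 184), (-16, 212, 202, 183), (-15, 211, 201, 182)]
```

>>> {"fn": "apply_moves", "kwargs": {"plan": [[[0,0,-10],[0,0,0.04],1],[[0,0,-20],[0.01,0,0.08],1],[[0,0,-30],[0.02,-0.01,0.1],1],[[0,0,-40],[0.04,-0.04,0.1],1],[[0,0,-50],[0.06,-0.08,0.1],1],[[0,0,-60],[0.08,-0.12,0.1],1],[[0,0,-70],[0.1,-0.16,0.1],1],[[0,0,-80],[0.1,-0.19,0.1],1]]}}

```text
time_s: 21.5
ee_pos: [639.3, -160.0, 350.1]
tool_rot: [1.0, 0.024, -0.001, -0.0]
ft_force: [0.2, -0.1, 0.2]
finger_gap: 85.3
gripper_force: 0.0
```

>>> {"fn": "apply_moves", "kwargs": {"plan": [[[0,0,-8],[0,-0.007,0],1],[[0,0,-10],[0,-0.007,0],1],[[0,0,-10],[0,-0.007,0],1],[[0,0,-10],[0,-0.007,0],1],[[0,0,-10],[0,-0.007,0],1],[[0,0,-10],[0,-0.007,0],1],[[0,0,-10],[0,-0.007,0],1],[[0,0,-10],[0,-0.007,0],1]]}}

```text
time_s: 22.5
ee_pos: [638.3, -164.8, 352.1]
tool_rot: [0.998, -0.06, -0.0, 0.0]
ft_force: [0.2, -0.4, 0.5]
finger_gap: 85.3
gripper_force: 0.0
```

```bash
python3 - <<'E'
from h import *
from scipy.spatial.transform import Rotation as Ro
np.set_printoptions(precision=2,suppress=True)
s=arm.get_state();print(s["time_s"],s["ee_pos"],Ro.from_quat(s["tool_rot"]).as_matrix()[:,0],s["joint_pos"])
im=arm.capture("wrist");cv2.imwrite("pics/w8.png",im)
b,g,r=[im[...,i].astype(int) for i in range(3)]
m=((r>110)&(g<50)&(b<50)).astype(np.uint8)
n,l,st,ce=cv2.connectedComponentsWithStats(m)
for i in range(1,n):
    if st[i,4]>60:print(st[i],ce[i])
q=np.radians(-96.9);U=np.array([np.cos(q),np.sin(q)]);V=np.array([-U[1],U[0]]);A=np.array([523.5,-172.5])
for y in(80,110,140):
  X=A-21.3*U+y*V;print(y,X,proj("wrist",[*X,331]),proj("wrist",[*(X-11*U),331]),proj("wrist",[*(X+11*U),331]))
E
```

```text
22.5 [ 638.25 -164.75  352.13] [ 0.99 -0.12 -0.  ] [-0.36  0.38  1.   -0.    1.76  1.33]
[182 145  13  15  68] [190.35 151.13]
[ 283  227   66  108 4026] [317.27 279.9 ]
80 [ 605.48 -160.97] [322.51 324.83] [304.08 324.83] [340.95 324.82]
110 [ 635.26 -164.57] [322.48 278.42] [303.23 278.43] [341.74 278.42]
140 [ 665.04 -168.17] [322.45 227.72] [302.31 227.73] [342.6  227.71]
```

>>> {"fn": "apply_moves", "kwargs": {"plan": [[[0,0,0],[0,0.002,-0.015],1],[[0,0,0],[0,0.002,-0.035],1],[[0,0,0],[0,0.002,-0.055],1],[[0,0,0],[0,0.002,-0.065],1],[[0,0,0],[0,0.002,-0.065],0.7],[[0,0,0],[0,0.002,-0.065],0.5],[[0,0,0],[0,0.002,-0.065],0.35],[[0,0,0],[0,0.002,-0.065],0.1]], "force": 60}}

```text
time_s: 23.55
ee_pos: [638.7, -162.0, 288.0]
tool_rot: [0.998, -0.06, 0.001, -0.001]
ft_force: [0.8, 2.5, 2.4]
finger_gap: 20.0
gripper_force: 58.5
```

>>> {"fn": "apply_moves", "kwargs": {"plan": [[[0,0,0],[0,0,0],0.1],[[0,0,0],[0,0,0],0.1],[[0,0,0],[0,0,0],0.1],[[0,0,0],[0,0,0],0.1],[[0,0,0],[0,0,0],0.1],[[0,0,0],[0,0,0],0.1],[[0,0,0],[0,0,0],0.1],[[0,0,0],[0,0,0],0.1]]}}

```text
time_s: 24.55
ee_pos: [638.7, -162.1, 288.0]
tool_rot: [0.998, -0.06, 0.001, -0.0]
ft_force: [-0.7, 4.1, 6.0]
finger_gap: 20.1
gripper_force: 58.7
```

```bash
cat > lev.py <<'E'
from h import *
np.set_printoptions(precision=2,suppress=True)
s=arm.get_state();print(s["time_s"],s["ee_pos"],s["ft_force"],s["finger_gap"],s["gripper_force"])
q=np.radians(-96.9);U=np.array([np.cos(q),np.sin(q)]);V=np.array([-U[1],U[0]])
im=arm.capture("wrist");cv2.imwrite("pics/w9.png",im)
m=((im[...,2]>110)&(im[...,1]<50)&(im[...,0]<50)).astype(np.uint8)
for r in(235,250,270,290):
    k=np.where(m[r,200:440])[0]+200;print(r,(k.min(),k.max()) if len(k) else None)
E
python3 lev.py
```

```text
24.55 [ 638.73 -162.14  287.99] [-0.68  4.08  6.05] 20.056627228313292 58.72789263725281
235 None
250 None
270 (np.int64(304), np.int64(339))
290 (np.int64(294), np.int64(350))
```

>>> {"fn": "apply_moves", "kwargs": {"plan": [[[0,0,0],[0.001,0.007,-0.0025],0.1],[[0,0,0],[0.0017,0.0137,-0.0058],0.1],[[0,0,0],[0.0025,0.0203,-0.0092],0.1],[[0,0,0],[0.0032,0.0268,-0.013],0.1],[[0,0,0],[0.004,0.033,-0.017],0.1],[[0,0,0],[0.0047,0.039,-0.0214],0.1],[[0,0,0],[0.0054,0.0448,-0.026],0.1],[[0,0,0],[0.0061,0.0504,-0.0311],0.1]], "force": 80}}

```text
time_s: 25.6
ee_pos: [644.7, -112.5, 257.8]
tool_rot: [0.998, -0.06, 0.001, 0.001]
ft_force: [-0.2, 2.1, 9.0]
finger_gap: 19.8
gripper_force: 78.1
```

```bash
python3 - <<'E'
from h import *
np.set_printoptions(precision=2,suppress=True)
im=arm.capture("scene");cv2.imwrite("pics/s10.png",im)
q=np.radians(-96.9);U=np.array([np.cos(q),np.sin(q)]);V=np.array([-U[1],U[0]]);A=np.array([523.5,-172.5])
print(arm.get_state()["ee_pos"],arm.get_state()["ft_force"])
m=((im[...,2]>110)&(im[...,1]<60)&(im[...,0]<60)).astype(np.uint8)
n,l,st,ce=cv2.connectedComponentsWithStats(m)
for i in range(1,n):
    if st[i,4]>8:print(st[i],ce[i])
for Q in(.3,.35,.4,.45):
  e=[proj("scene",[*(A+(30-150*np.cos(1.222-Q))*U+y*V),190+150*np.sin(1.222-Q)]) for y in(140,125,80)];print(Q,e)
E
```

```text
[ 644.72 -111.62  256.99] [-0.15  1.69  7.25]
[296  43   5   4  10] [298.1  44.5]
[513  73   8  24  65] [516.6   83.57]
[576  87  10  26  66] [581.06  98.62]
[608  98  10  25  37] [612.59 109.19]
[260 196   7   6  33] [262.79 198.36]
[246 198   7   9  43] [249.65 201.56]
[262 213  10   5  17] [266.65 214.59]
[262 283   6   6  26] [264.85 285.38]
[398 425  12  10  53] [403.21 428.75]
[423 475   7   5  30] [425.73 477.1 ]
0.3 [array([243.9 , 200.02]), array([248.41, 198.42]), array([261.64, 193.73])]
0.35 [array([245.07, 202.24]), array([249.58, 200.62]), array([262.8 , 195.89])]
0.4 [array([246.22, 204.51]), array([250.72, 202.88]), array([263.93, 198.11])]
0.45 [array([247.32, 206.82]), array([251.82, 205.18]), array([265.02, 200.37])]
```

>>> {"fn": "apply_moves", "kwargs": {"plan": [[[0,0,0],[0.0007,0.0054,-0.0053],0.1],[[0,0,0],[0.0013,0.0105,-0.0107],0.1],[[0,0,0],[0.0019,0.0153,-0.0165],0.1],[[0,0,0],[0.0024,0.0197,-0.0225],0.1],[[0,0,0],[0.0029,0.0239,-0.0287],0.1],[[0,0,0],[0.0033,0.0277,-0.0351],0.1],[[0,0,0],[0.0038,0.0313,-0.0417],0.1],[[0,0,0],[0.0042,0.0345,-0.0484],0.1]]}}

```text
time_s: 26.65
ee_pos: [648.8, -77.4, 209.2]
tool_rot: [0.998, -0.06, 0.001, -0.0]
ft_force: [-0.9, 3.2, 9.3]
finger_gap: 19.8
gripper_force: 78.3
```

>>> {"fn": "apply_moves", "kwargs": {"plan": [[[0,0,0],[0.0002,0.0015,-0.0035],0.1],[[0,0,0],[0.0003,0.0029,-0.0069],0.1],[[0,0,0],[0.0005,0.0043,-0.0104],0.1],[[0,0,0],[0.0006,0.0055,-0.014],0.1],[[0,0,0],[0.0007,0.006,-0.0158],0.1],[[0,0,0],[0.0008,0.0066,-0.0176],0.1],[[0,0,0],[0.0008,0.0066,-0.0176],0.1],[[0,0,0],[0.0008,0.0066,-0.0176],0.1]]}}

```text
time_s: 27.65
ee_pos: [649.6, -71.0, 192.6]
tool_rot: [0.998, -0.06, 0.001, 0.0]
ft_force: [-2.3, 3.2, 12.2]
finger_gap: 19.6
gripper_force: 78.5
```

```bash
python3 - <<'E'
from h import *
np.set_printoptions(precision=2,suppress=True)
s=arm.get_state();print(s["time_s"],s["ee_pos"],s["ft_force"],s["finger_gap"])
q=np.radians(-96.9);U=np.array([np.cos(q),np.sin(q)]);V=np.array([-U[1],U[0]]);A=np.array([523.5,-172.5])
for c in("scene","wrist"):
  im=arm.capture(c);cv2.imwrite(f"pics/{c}11.png",im)
  m=((im[...,2]>110)&(im[...,1]<60)&(im[...,0]<60)).astype(np.uint8)
  n,l,st,ce=cv2.connectedComponentsWithStats(m)
  for i in range(1,n):
    if st[i,4]>12 and (c=="wrist" or (230<ce[i][0]<310 and 180<ce[i][1]<260)):print(c,st[i],ce[i])
for Q in(.85,.93,1.0):
  e=[proj("scene",[*(A+(30-150*np.cos(1.222-Q))*U+y*V),190+150*np.sin(1.222-Q)]) for y in(140,130,80)];print(Q,e)
# red mark & bar expected
P=lambda r,a,y:proj("scene",[*(A+(30-r*np.cos(a))*U+y*V),190+r*np.sin(a)])
print("mark",P(80,.272,58),"bar at .9",P(80,.322,68),"axle",P(0,0,68))
E
```

```text
27.65 [649.59 -71.02 192.57] [-2.33  3.24 12.16] 19.58696867940457
scene [255 223   7   8  40] [258.88 226.55]
scene [270 222   5   5  19] [271.95 223.63]
wrist [ 25 114  37  25  92] [ 44.17 123.96]
wrist [ 41 149  23  18  83] [ 51.94 159.27]
wrist [221 154  27  26 373] [236.55 166.26]
wrist [ 294  269   57  153 7392] [322.32 344.49]
wrist [513 390  30  17 278] [528.35 397.59]
wrist [457 408  16  16 103] [463.81 416.25]
0.85 [array([254.53, 226.14]), array([257.49, 224.97]), array([271.96, 219.29])]
0.93 [array([255.54, 229.96]), array([258.49, 228.78]), array([272.89, 223.05])]
1.0 [array([256.29, 233.23]), array([259.23, 232.05]), array([273.58, 226.27])]
mark [267.65 217.18] bar at .9 [264.64 217.05] axle [252.74 213.61]
```

>>> {"fn": "apply_moves", "kwargs": {"plan": [[[0,0,0],[0,0.0005,-0.001],0.1],[[0,0,0],[0,0.001,-0.002],0.1],[[0,0,0],[0.0001,0.001,-0.003],0.1],[[0,0,0],[0.0002,0.001,-0.004],0.1],[[0,0,0],[0.0002,0.0015,-0.0045],0.1],[[0,0,0],[0.0002,0.0015,-0.005],0.1],[[0,0,0],[0.0002,0.0015,-0.005],0.1],[[0,0,0],[0.0002,0.0015,-0.005],0.1]]}}

```text
time_s: 28.75
ee_pos: [649.8, -69.6, 187.7]
tool_rot: [0.998, -0.06, 0.001, 0.0]
ft_force: [-2.9, 3.1, 12.2]
finger_gap: 19.6
gripper_force: 78.6
```

```bash
python3 - <<'E'
from h import *
np.set_printoptions(precision=2,suppress=True)
s=arm.get_state();print(s["time_s"],s["ee_pos"],s["ft_force"],s["finger_gap"])
q=np.radians(-96.9);U=np.array([np.cos(q),np.sin(q)]);V=np.array([-U[1],U[0]]);A=np.array([523.5,-172.5])
im=arm.capture("scene");cv2.imwrite("pics/s12.png",im)
m=lambda a:((a[...,2]>110)&(a[...,1]<60)&(a[...,0]<60)).astype(np.uint8)
n,l,st,ce=cv2.connectedComponentsWithStats(m(im))
for i in range(1,n):
    if st[i,4]>3 and 230<ce[i][0]<310 and 180<ce[i][1]<260:print(st[i],ce[i])
z=cv2.imread("pics/scene0.png");n,l,st,ce=cv2.connectedComponentsWithStats(m(z))
for i in range(1,n):
    if st[i,4]>3 and 230<ce[i][0]<310 and 170<ce[i][1]<260:print("start",st[i],ce[i])
E=lambda Q,y,r=150:proj("scene",[*(A+(30-r*np.cos(1.222-Q))*U+y*V),190+r*np.sin(1.222-Q)])
print("rest grip mid",E(0,110),"now mid .95",E(.95,130),E(.9,130))
E
```

```text
28.75 [649.81 -69.57 187.74] [-2.94  3.11 12.24] 19.616185053364966
[270 223   6   5  24] [272.62 225.12]
[256 225   7   8  45] [259.4  228.16]
start [237 180  20  11 126] [246.62 184.53]
start [262 213  10   5  17] [266.65 214.71]
rest grip mid [245.39 185.24] now mid .95 [258.71 229.72] [258.13 227.36]
```

```bash
python3 -c "
from cell import arm
s=arm.get_state();print(s['ft_force'],s['gripper_force'],s['ee_pos']);print(arm.close_job())"
```

```text
[-2.29562885  2.66076381 11.33845411] 78.59150648117065 [649.82163995 -69.57212967 187.728524  ]
the job is handed in; nothing more can be done
None
```

I handed the job in at about 29 s, with no verdict returned: the fingerboard lies released on the anvil and rest, its brass fret within about 2 mm of the caul's middle along the feed, and the gripper still holds the lever at an estimated 0.93–0.95 rad. The caul pressing the fret in is inferred only from the rise in lever force, and the bystanders were not re-checked at the end.

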